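# Line up a stirrer shaft's flat and hold the collar on it

## Robot

A 6-joint arm with a two-finger parallel gripper is mounted at the origin on the work surface; the furniture and walls round the work are solid. World frame = base frame: x ahead of the robot, y to its left, z up, the work surface at z = 0. Lengths are in m, angles in rad, forces in N, time in s.
With the tool pointing down it reaches from about 0.3 to 0.775 m from the base axis. Payload 14.6 kg.
Tool frame: the origin (TCP) lies at the very end of the fingers, on their centre line; the grasp point (between the pads) lies 19 mm behind it; z points along the fingers, y is the line along which they close (so a half turn about z gives the same grasp; the last joint's range is limited). The gripper opens to 94 mm and grips with 3 to 60 N. Pads are 16 mm wide; open, the fingers measure 119 mm over their backs; the gripper's body (75 mm by 177 mm) begins 78 mm behind the grasp point.
Start: joints at [-1.414, 0.3, 1.521, -0, 1.321, -0.067], TCP at [0.122, -0.536, 0.205] pointing down, gripper open.
Joint ranges: [-3.03, 3.03], [-0.79, 2.21], [0.23, 2.52], [-1.04, 4.18], [0, 3.07], [-2.55, 2.55]. Speed limits (rad/s): [2.22, 2.22, 2.57, 3.14, 3.14, 3.14].

## Interface

Orientations are given as [roll, pitch, yaw] about the fixed x, y, z axes, in that order (R = Rz(yaw) Ry(pitch) Rx(roll)).
In Python, from station import ctrl gives the robot as it stands.
- The arm moves only by the shell command python3 -m pendant 'ROWS' [OPENING] [FORCE]. ROWS is JSON, a list of rows, each a list of 2 entries, a list of its own where there are three numbers: the shift along the world's x, y, z in cm, then the turn about the world's z in rad. A call has 1 to 20 rows; each row shifts and turns the commanded pose from where the row before left it; what a row does not reach is not made up. A row lasts 1/12 s, in which the tool goes at most 41.7 mm and 7.16 degrees, less where a joint would pass 70% of its speed; a pose out of reach is approached as far as the arm can. A call is refused whole if a number of a shift passes 4.17 or a number of a turn 0.125, either way. A call with a gripper value outside its range is refused whole. OPENING is the opening, from 0 (shut) to 1 (fully open), set as the call begins (- or left out, the last holds). The fingers move at their own pace and stop on an object; FORCE is the grip in N (left out, the last holds). Time passes only in rows, so rows that do not move let the fingers close. It gives the time, the measured TCP pose, the force, the opening and the grip force at its end, in the units of the state.
- ctrl.get_obs(): the state, without advancing time (a new reading comes with each control period).
- ctrl.camera(name): name is "side" or "top"; returns a dict with "color" (420x560x3 uint8, red, green, blue), "intrinsics" (3x3 intrinsics, pixels), "k1" (the pictures are not rectified: a ray, as slopes to the right and down, at radius r is drawn at 1 + k1 r^2 times it, then the intrinsics apply), "camera_from_world" (4x4, takes a point from world to camera coordinates). Camera axes: x right, y down, z forward; pixel columns grow to the right and rows downward; lengths in m; the calibration is good to about 2 mm. A picture is of the moment at which its call begins. There is no depth.
- ctrl.hand_in(): hands the job in; it is judged then, once.
The state is a dict: "time_s": time; "qpos": joint angles; "joint_vel": joint speeds; "tau": joint torques, N m; "ee_pos": TCP position; "eef_rot": TCP orientation; "force": force on the tool from outside, world axes, zero at the start; "moment": the same for the moment, N m; "grip_width": finger opening in m; "grip_force": force on a finger pad.
Only numpy, scipy, OpenCV 4.12 (cv2) and the standard library are available. Lean on these libraries where they do the work, as an engineer would, in place of code of your own. Each camera call takes 0.05 s, during which the arm holds its last target. There are 200 camera calls.

## Task

The steel shaft standing on the stirrer drive was left with its flat turned away from the set screw of the collar round its foot. Leave the collar on its seat while you take the end of the shaft in the fingers and turn it until you feel the flat lie squarely towards the collar's thumb screw; then take the collar and raise it straight up, screw sliding over the flat, until its underside stands about 15 mm above the seat, level and still round the shaft. Finish holding it there in the fingers, do not let go, and leave the other things on the desk where they stand.

Things in the scene. Friction and masses are not known exactly. Their poses are not given: they have to be found in the camera images.
- stirrer_drive: Grey stirrer drive fixed to the desk, 100 (x) x 90 (y) x 45 mm, dark motor 38 mm more behind (+x). Origin: centre of its underside, on the shaft's axis; z up; -x is its front. A fork (26 mm wide, 23 to 33 mm in front of the axis, top 68 mm above the underside) straddles the thumb screw's shank. The collar's seat is a boss 28 mm across, top 57 mm above the underside, 8 mm above what is round it.
- drive_shaft (a joint): Angle of the upright steel shaft about its axis, rad, anticlockwise from above; 0 when its flat faces the drive's front (-x), where the seated collar's thumb screw points. Turns both ways against light friction (0.04 N m) and stays where left; starts between 0.5 and 1.4.
- shaft_end (a point): Centre of the shaft's top end, on its axis, 107 mm above the drive's underside (50 mm above the seat). Turns with the shaft: its -x points out of the flat, z up. Shaft 18 mm in diameter with one flat along it, 5 mm from the axis (14 mm from flat to back); 32 mm stand clear above the seated collar. From 13 mm above the seat down it is a thin round neck, hidden in the collar.
- collar: Loose dark steel collar, 44 mm across, 18 mm thick, bore 20.4 mm, 0.12 kg, seated round the shaft's foot. Origin: centre of its underside; z up; thumb screw along -x. The screw's tip reaches into the bore to 6.2 mm from the axis: the collar rises past 2 mm only if the flat faces the screw (within about 0.3 rad). The fork keeps it from turning until it is some 6 mm up.
- thumb_screw (a point): Middle of the thumb screw's knurled head (15 mm diameter, 10 mm long, from 34 to 44 mm from the collar's axis), 9 mm above the collar's underside.
- dropper_bottle_1: Bystander: small white dropper bottle with a red dropper cap, 30 mm across, 91 mm high, standing; origin at the centre of its underside. Leave alone.
- rubber_stamp: Bystander: dark red hand stamp with a round knob, 26 x 54 x 62 mm, standing; origin at the centre of its underside. Leave alone.
- bench_timer: Bystander: flat white timer with three keys, 58 x 62 x 20 mm, lying on its back; origin at the centre of its underside. Leave alone.
Things that resemble listed ones, but are neither listed nor needed, are in the scene too. Of the things like the collar, leave any that is pink or turquoise; of the rest the larger one is meant.

How it is judged:
By the outcome, as a careful person would: the job done as asked, in the order asked, and still so for the second after the job is handed in, while the arm keeps its last pose, push and grip.
It also fails if it takes over 45 s, if anything falls off the work surface, if the arm or the gripper's body presses on something with over 40 N, if the wrist force passes 120 N, or if a joint passes its speed limit or range.

## Working session

There is one attempt and no reset: what is moved stays moved. The work goes in short steps, Python scripts to look and compute and a shell command to move; the robot and the scene stay as the last step left them, time stands still between calls to the robot, and variables do not carry over. Pictures are saved under pics/ and viewed, at most 10 in all, crops included, and the job is handed in when it is done.

```bash
ls; mkdir -p pics; cat > h.py <<'E'
import numpy as np, cv2
from station import ctrl
def cam(n,f):
    c=ctrl.camera(n); cv2.imwrite(f,cv2.cvtColor(c["color"],cv2.COLOR_RGB2BGR)); return c
def proj(c,p):
    T=np.array(c["camera_from_world"]);K=np.array(c["intrinsics"])
    q=T[:3,:3]@np.array(p)+T[:3,3]; s=q[:2]/q[2]; s=s*(1+c["k1"]*(s@s)); return K[:2,:2]@s+K[:2,2]
def ray(c,uv):
    T=np.array(c["camera_from_world"]);K=np.array(c["intrinsics"])
    d=np.linalg.inv(K[:2,:2])@(np.array(uv)-K[:2,2]); s=d.copy()
    for _ in range(20): s=d/(1+c["k1"]*(s@s))
    R=T[:3,:3]; return -R.T@T[:3,3], R.T@np.array([s[0],s[1],1])
def atz(c,uv,z):
    o,d=ray(c,uv); return o+d*(z-o[2])/d[2]
E
python3 - <<'E'
from h import *
c1=cam("top","pics/t0.png");c2=cam("side","pics/s0.png")
a=np.hstack([c1["color"],c2["color"]])
for c in(c1,c2):print(ray(c,(280,210)),c["k1"],c["intrinsics"])
E
```

```text
pics
(array([ 0.304338  , -0.18669618,  1.02461159]), array([ 0.21467831, -0.02147662, -0.97646594])) -0.008001295213408212 [[460.24226081   0.         278.49237986]
 [  0.         460.24226081 212.20883449]
 [  0.           0.           1.        ]]
(array([ 0.34578889, -0.84315121,  0.62093459]), array([ 0.16689411,  0.74979738, -0.64030781])) -0.09112232520275831 [[456.9954458    0.         281.43488274]
 [  0.         456.9954458  207.33565331]
 [  0.           0.           1.        ]]
```

View pics/t0.png

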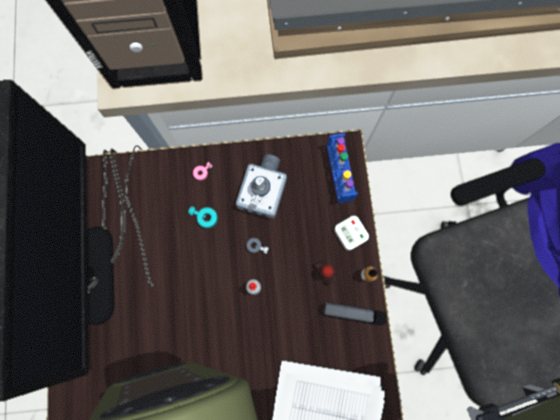

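View pics/s0.png

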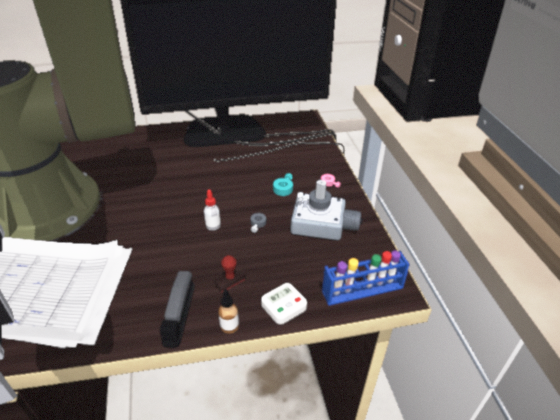

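The drive is at about (262,187) in the top view and (320,210) in the side view. The small grey collar, and the turquoise and pink ones, are decoys. I'll enlarge the drive.

```bash
python3 - <<'E'
import cv2,numpy as np
a=cv2.imread("pics/t0.png")[145:225,225:300];b=cv2.imread("pics/s0.png")[170:250,285:365]
f=lambda x:cv2.resize(x,None,fx=5,fy=5,interpolation=cv2.INTER_CUBIC)
cv2.imwrite("pics/c0.png",np.hstack([f(a),f(b)]))
E
```

```text
(no output)
```

View pics/c0.png

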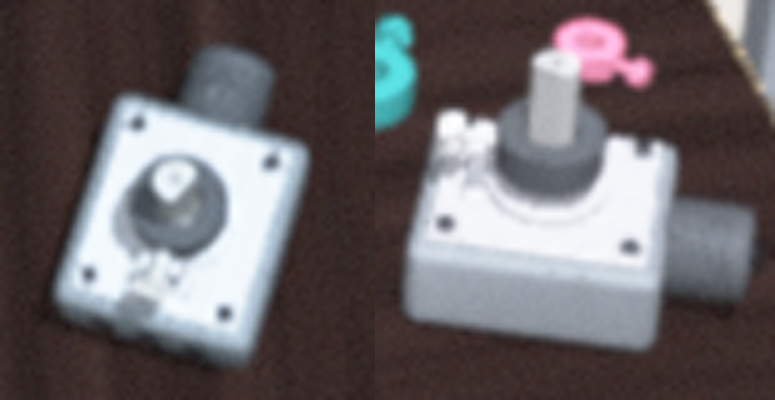

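```bash
python3 - <<'E'
from h import *
c=ctrl.camera("top");s=ctrl.camera("side")
t=lambda u,v:(u/5+225,v/5+145)
d=lambda u,v:((u-375)/5+285,v/5+170)
print("shaft",atz(c,t(172,176),.107),atz(s,d(555,64),.107))
print("collar",atz(c,t(179,206),.075))
S=[atz(c,t(*p),.049) for p in[(137,122),(271,162),(224,313),(88,273)]]
print("body",np.mean(S,0)); f=(S[0]+S[1]-S[2]-S[3])/2; print("yaw+x",np.arctan2(f[1],f[0]),np.linalg.norm(f),np.linalg.norm(S[1]-S[0]))
print("thumb",atz(c,t(140,298),.066))
# flat: offsets
for a in [0,.5,.8,1.1,1.4]: pass
print(ctrl.get_obs())
E
```

```text
shaft [ 0.57320602 -0.17068995  0.107     ] [ 0.57278773 -0.17714467  0.107     ]
collar [ 0.56901778 -0.1719146   0.075     ]
body [ 0.57127893 -0.17151305  0.049     ]
yaw+x -0.38945139966914993 0.07152251729651421 0.062132429128908054
thumb [ 0.53258764 -0.15148709  0.066     ]
{'time_s': 0.2, 'qpos': array([-1.41362355e+00,  3.00244371e-01,  1.52134942e+00,  2.01857115e-05,
        1.32066707e+00, -6.65865783e-02]), 'joint_vel': array([ 0.00028443, -0.00087522, -0.00334181,  0.0001314 , -0.00159466,
        0.00125693]), 'tau': array([ 9.31677023e-04, -5.31490910e+01, -3.52561927e+01,  7.07536703e-02,
        2.34165211e-02, -8.11604036e-05]), 'ee_pos': array([ 0.12202878, -0.53613512,  0.20510871]), 'eef_rot': array([-3.14092723e+00, -6.39713630e-05,  2.23754332e-01]), 'force': array([-0.43930807,  0.35357884,  1.15621943]), 'moment': array([-0.02028516,  0.02291044,  0.00903722]), 'grip_force': 0.0, 'grip_width': 0.09407403938214211}
```

The top view puts the shaft axis at (0.572,-0.173), with a drive yaw of about -0.4. I'll go above it with the closing line near the middle of the possible flat directions.

```bash
python3 -m pendant '[[[2.65,2.14,0],0.112],[[2.65,2.14,0],0.112],[[2.65,2.14,0],0.112],[[2.65,2.14,0],0.112],[[2.65,2.14,0],0.112],[[2.65,2.14,0],0.112],[[2.65,2.14,0],0.112],[[2.65,2.14,0],0.112],[[2.65,2.14,0],0.112],[[2.65,2.14,0],0.112],[[2.65,2.14,0],0.112],[[2.65,2.14,0],0.112],[[2.65,2.14,0],0.112],[[2.65,2.14,0],0.112],[[2.65,2.14,0],0.112],[[2.65,2.14,0],0.112],[[2.65,2.14,0],0.112]]' 0.6 15
python3 -m pendant '[[[0,0,0],0]]'
python3 - <<'E'
from h import *
c1=cam("top","pics/t1.png");c2=cam("side","pics/s1.png")
f=lambda x,u,v:cv2.resize(x[v:v+100,u:u+95],None,fx=4,fy=4,interpolation=cv2.INTER_CUBIC)
a=f(cv2.imread("pics/t1.png"),215,135);b=f(cv2.imread("pics/s1.png"),275,125)
cv2.imwrite("pics/c1.png",np.hstack([a,b]))
E
```

```text
time_s: 1.62
ee_pos: [0.5736, -0.1711, 0.2053]
eef_rot: [-3.141, -0.0, 2.133]
force: [-0.1, -0.3, -0.1]
grip_width: 0.0564
grip_force: 0.0
time_s: 1.7
ee_pos: [0.5754, -0.1688, 0.2047]
eef_rot: [3.141, -0.001, 2.139]
force: [-1.0, -0.2, -0.4]
grip_width: 0.0556
grip_force: 0.0
```

View pics/c1.png

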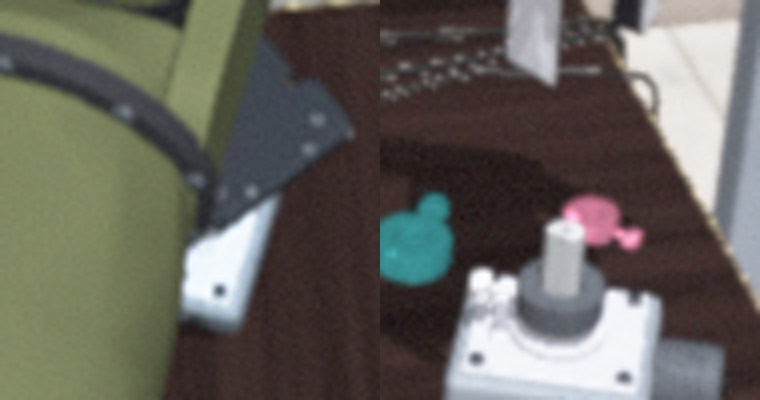

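The top camera is now blocked by the arm. The side view shows the shaft end at (564,230) in the crop, clear under the fingers. I'll shift by (-3,-4) mm and go down to TCP z = 0.083.

```bash
python3 -m pendant '[[[-0.3,-0.4,-1],0],[[0,0,-2.5],0],[[0,0,-2.5],0],[[0,0,-2],0],[[0,0,-1.5],0],[[0,0,-1.5],0],[[0,0,-1.2],0],[[0,0,0],0],[[0,0,0],0]]' 0.6 10
python3 - <<'E'
from h import *
c2=cam("side","pics/s2.png")
b=cv2.imread("pics/s2.png")[130:250,270:390]
cv2.imwrite("pics/c2.png",cv2.resize(b,None,fx=5,fy=5,interpolation=cv2.INTER_CUBIC))
print(proj(c2,ctrl.get_obs()["ee_pos"]))
E
```

```text
time_s: 2.55
ee_pos: [0.5689, -0.1771, 0.0833]
eef_rot: [-3.141, -0.001, 2.126]
force: [0.0, 0.3, -0.4]
grip_width: 0.0564
grip_force: 0.0
[318.49427717 192.55506399]
```

View pics/c2.png

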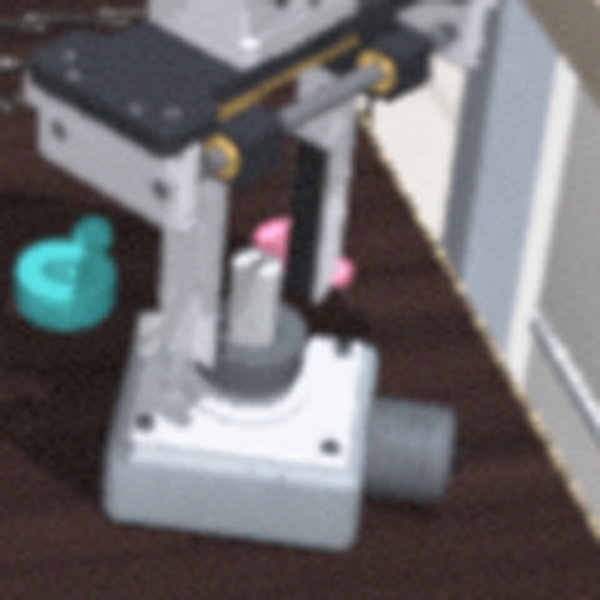

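The side view shows the shaft (256,300) between the fingers, about 4 mm to the right of the TCP projection (242,313). I'll correct for that, then close gently.

```bash
python3 -m pendant '[[[0.3,0.4,0],0],[[0,0,0],0],[[0,0,0],0],[[0,0,0],0]]' 
python3 -m pendant '[[[0,0,0],0],[[0,0,0],0],[[0,0,0],0],[[0,0,0],0]]' 0 8
python3 -m pendant '[[[0,0,0],0],[[0,0,0],0],[[0,0,0],0]]'
python3 -m pendant '[[[0,0,0],0],[[0,0,0],0],[[0,0,0],0]]'
```

```text
time_s: 2.93
ee_pos: [0.5728, -0.1724, 0.0839]
eef_rot: [3.141, 0.001, 2.128]
force: [-1.1, -0.1, -0.1]
grip_width: 0.0566
grip_force: 0.0
time_s: 3.27
ee_pos: [0.5726, -0.1725, 0.0835]
eef_rot: [3.142, -0.0, 2.128]
force: [-0.1, 0.6, 0.2]
grip_width: 0.0334
grip_force: 0.0
time_s: 3.52
ee_pos: [0.5737, -0.1717, 0.0836]
eef_rot: [3.138, 0.001, 2.128]
force: [14.3, 7.8, -7.7]
grip_width: 0.0164
grip_force: 8.0
time_s: 3.77
ee_pos: [0.5743, -0.1713, 0.0835]
eef_rot: [3.137, 0.001, 2.128]
force: [15.1, 6.7, -5.2]
grip_width: 0.015
grip_force: 8.0
```

```bash
python3 -m pendant '[[[0.1,0.06,0],0],[[0.1,0.06,0],0],[[0,0,0],0],[[0,0,0],0]]' 0 15
python3 -m pendant '[[[0,0,0],0],[[0,0,0],0]]'
```

```text
time_s: 4.1
ee_pos: [0.5747, -0.1712, 0.0835]
eef_rot: [3.141, 0.0, 2.128]
force: [1.8, 1.4, -1.1]
grip_width: 0.0143
grip_force: 15.0
time_s: 4.27
ee_pos: [0.5747, -0.1712, 0.0835]
eef_rot: [3.141, 0.0, 2.128]
force: [3.0, 2.4, -1.2]
grip_width: 0.0148
grip_force: 15.0
```

The width is about 14 mm, so the flat lies on the pad. The back points to +x+y as expected, so the axis is near (0.573,-0.1723). Next I'll refine the drive's yaw from its four screws in both views.

```bash
python3 - <<'E'
from h import *
c=ctrl.camera("top");s=ctrl.camera("side")
t=lambda u,v:(u/5+225,v/5+145)
S=[atz(c,t(*p),.049) for p in[(137,122),(271,162),(224,313),(88,273)]]
ang=lambda v:np.arctan2(v[1],v[0])
print([ang(S[0]-S[3]),ang(S[1]-S[2]),ang(S[0]-S[1])-np.pi/2,ang(S[3]-S[2])-np.pi/2])
# body outline top view corners
B=[atz(c,t(*p),.045) for p in[(122,95),(307,147),(250,365),(58,305)]]
print([ang(B[0]-B[3]),ang(B[1]-B[2]),ang(B[0]-B[1])-np.pi/2,ang(B[3]-B[2])-np.pi/2])
d=lambda u,v:(u/5+270,v/5+130)
H=[atz(s,d(*p),.049) for p in[(145,422),(330,446),(343,347)]]
print(H,ang(H[1]-H[0]),ang(H[2]-H[1])-np.pi/2)
H=[atz(s,((u-375)/5+285,v/5+170),.049) for u,v in[(445,223),(630,246),(644,149)]]
print(H,ang(H[1]-H[0]),ang(H[2]-H[1])-np.pi/2)
E
```

```text
[np.float64(-0.389120979396075), np.float64(-0.38978434956344415), np.float64(-0.4005828587376512), np.float64(-0.3918053860494666)]
[np.float64(-0.3696901421535677), np.float64(-0.3480416810457398), np.float64(-0.38465948425818763), np.float64(-0.4076814951043799)]
[array([ 0.5282267 , -0.19337781,  0.049     ]), array([ 0.59460894, -0.22067205,  0.049     ]), array([ 0.61802873, -0.16309162,  0.049     ])] -0.39009654824735424 -0.38629622847578027
[array([ 0.5280851 , -0.19395836,  0.049     ]), array([ 0.59460894, -0.22067205,  0.049     ]), array([ 0.61803399, -0.16441284,  0.049     ])] -0.38185535649295704 -0.39454446924647035
```

The yaw is consistently -0.39 across edges and views. The final tool yaw is therefore 1.181, a turn of -0.947 rad about the shaft axis.

```bash
python3 -m pendant '[[[0.003,-0.01,0],-0.06],[[0.003,-0.012,0],-0.06],[[0.003,-0.012,0],-0.06],[[0.003,-0.012,0],-0.06],[[0.003,-0.012,0],-0.06],[[0.003,-0.012,0],-0.06],[[0.003,-0.012,0],-0.06],[[0,-0.012,0],-0.06]]' 0 20
python3 -m pendant '[[[0,-0.012,0],-0.06],[[0,-0.012,0],-0.06],[[0,-0.012,0],-0.06],[[0,-0.012,0],-0.06],[[-0.003,-0.012,0],-0.06],[[-0.003,-0.012,0],-0.06],[[-0.003,-0.012,0],-0.06],[[-0.003,-0.012,0],-0.047],[[0,0,0],0],[[0,0,0],0],[[0,0,0],0]]'
python3 -c "
from station import ctrl;o=ctrl.get_obs();print(o['moment'],o['force'])"
```

```text
time_s: 5.03
ee_pos: [0.5744, -0.1721, 0.0834]
eef_rot: [-3.141, -0.0, 1.645]
force: [0.0, 3.1, 1.2]
grip_width: 0.0146
grip_force: 20.0
time_s: 5.95
ee_pos: [0.5739, -0.1727, 0.0834]
eef_rot: [-3.139, -0.0, 1.181]
force: [-4.5, 4.5, 4.6]
grip_width: 0.0141
grip_force: 20.0
[0.89903204 0.74430152 0.02807369] [-4.45634707  4.50491883  4.5829697 ]
```

The flat now faces the screw: yaw 1.181, width 14 mm. I'll release, rise and turn 1.571 to close across the screw axis, centred on (0.5725,-0.172).

```bash
python3 -m pendant '[[[0,0,0],0],[[0,0,0],0],[[0,0,0],0],[[0,0,0],0],[[0,0,1.5],0],[[0,0,1.5],0],[[0,0,1],0]]' 0.68 10
python3 -m pendant '[[[0,0,0],0.121],[[0,0,0],0.121],[[0,0,0],0.121],[[0,0,0],0.121],[[0,0,0],0.121],[[0,0,0],0.121],[[0,0,0],0.121],[[0,0,0],0.121],[[0,0,0],0.121],[[0,0,0],0.121],[[0,0,0],0.121],[[0,0,0],0.121],[[0,0,0],0.119],[[0,0,0],0],[[0,0,0],0],[[0,0,0],0]]'
python3 - <<'E'
from h import *
c2=cam("side","pics/s3.png")
b=cv2.imread("pics/s3.png")[130:250,270:390]
cv2.imwrite("pics/c3.png",cv2.resize(b,None,fx=5,fy=5,interpolation=cv2.INTER_CUBIC))
E
```

```text
time_s: 6.53
ee_pos: [0.5749, -0.1734, 0.1247]
eef_rot: [3.141, 0.0, 1.181]
force: [0.2, -0.4, 1.4]
grip_width: 0.0575
grip_force: 0.0
time_s: 7.87
ee_pos: [0.5747, -0.1732, 0.1235]
eef_rot: [3.142, 0.0, 2.748]
force: [-0.2, -0.0, 0.3]
grip_width: 0.0641
grip_force: 0.0
```

View pics/c3.png

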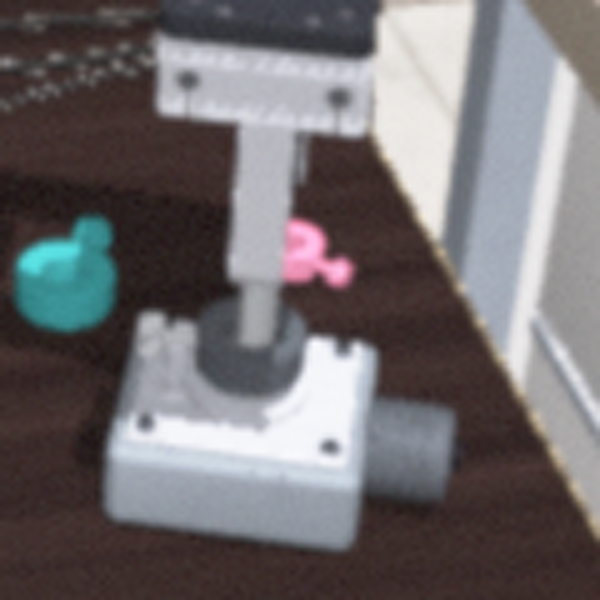

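The fingers now straddle the collar on ±y, clear of the screw, which sits at (155,345) in the fork. I'll centre and go down to TCP z ≈ 0.0535.

```bash
python3 -m pendant '[[[-0.2,0.1,-1.5],0],[[0,0,-1.5],0],[[0,0,-1.5],0],[[0,0,-1],0],[[0,0,-1],0],[[0,0,-0.5],0],[[0,0,0],0],[[0,0,0],0]]'
python3 -m pendant '[[[0,0,0],0],[[0,0,0],0],[[0,0,0],0],[[0,0,0],0],[[0,0,0],0],[[0,0,0],0]]' 0 8
python3 -m pendant '[[[0,0,0],0],[[0,0,0],0],[[0,0,0],0]]'
```

```text
time_s: 8.58
ee_pos: [0.5728, -0.1722, 0.0537]
eef_rot: [-3.142, 0.0, 2.751]
force: [0.2, 0.4, 0.1]
grip_width: 0.0638
grip_force: 0.0
time_s: 9.08
ee_pos: [0.5729, -0.1722, 0.0539]
eef_rot: [3.142, 0.001, 2.752]
force: [-0.2, 1.4, 4.9]
grip_width: 0.0441
grip_force: 8.0
time_s: 9.33
ee_pos: [0.5729, -0.1722, 0.0539]
eef_rot: [3.142, 0.001, 2.752]
force: [-0.3, 1.1, 6.5]
grip_width: 0.0445
grip_force: 8.0
```

```bash
python3 -m pendant '[[[0,0,0],0],[[0,0,0],0],[[0,0,0.1],0],[[0,0,0.1],0],[[0,0,0.1],0],[[0,0,0.1],0],[[0,0,0],0],[[0,0,0],0]]' 0 25
python3 -c "
from station import ctrl;o=ctrl.get_obs();print(o['moment'],o['force'])"
```

```text
time_s: 10.0
ee_pos: [0.5726, -0.1722, 0.0574]
eef_rot: [-3.142, -0.0, 2.752]
force: [0.6, 0.8, -1.2]
grip_width: 0.0442
grip_force: 25.0
[ 0.0812555  -0.21846936  0.01330473] [ 0.61012697  0.83252042 -1.18433299]
```

It's past 2 mm with only the collar's weight on the wrist, so the screw slides over the flat. I'll go on to 15 mm.

```bash
python3 -m pendant '[[[0,0,0.1],0],[[0,0,0.15],0],[[0,0,0.15],0],[[0,0,0.15],0],[[0,0,0.15],0],[[0,0,0.15],0],[[0,0,0.15],0],[[0,0,0.1],0],[[0,0,0],0],[[0,0,0],0],[[0,0,0],0],[[0,0,0],0]]'
python3 - <<'E'
from h import *
c2=cam("side","pics/s4.png")
b=cv2.imread("pics/s4.png")[130:250,270:390]
cv2.imwrite("pics/c4.png",cv2.resize(b,None,fx=5,fy=5,interpolation=cv2.INTER_CUBIC))
E
```

```text
time_s: 11.0
ee_pos: [0.5726, -0.1722, 0.0684]
eef_rot: [-3.142, -0.0, 2.752]
force: [0.2, -0.2, -0.5]
grip_width: 0.0439
grip_force: 25.0
```

View pics/c4.png

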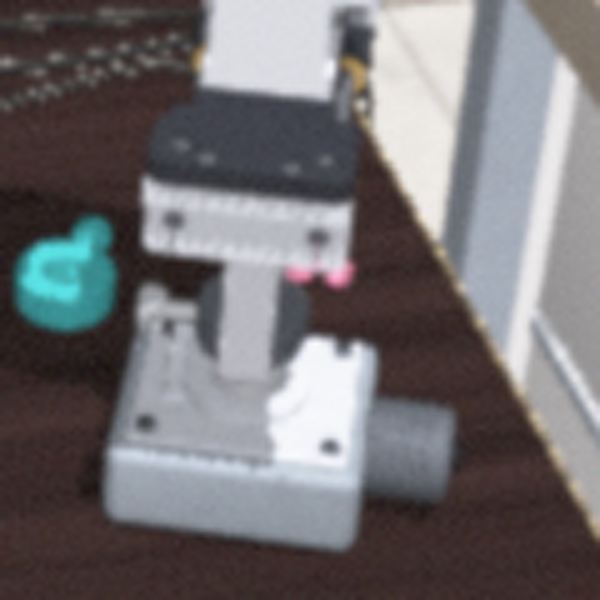

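The collar stands raised between the fingers. The screw head is up at (155,300), above the fork and level, and the TCP rose about 14.7 mm. Handing in.

```bash
python3 -c "
from station import ctrl;print(ctrl.hand_in())"
```

```text
the job is handed in; nothing more can be done
None
```

The shaft's flat was turned to face the thumb screw, and the collar is held in the fingers about 15 mm above its seat, level and still round the shaft; the job is handed in at about 11 s.

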